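# Weigh out the hollow castings

### The arm

A 6-joint arm with a two-finger parallel gripper is mounted at the origin on a cart in front of the work surface, level with it; the furniture and walls round the work are solid. World frame = base frame: x ahead of the robot, y to its left, z up, the work surface at z = 0. Lengths are in mm, angles in rad, forces in N, time in s.
With the tool pointing down it reaches from about 250 to 800 mm from the base axis. Payload 3.9 kg.
Tool frame: the origin (TCP) lies at the very end of the fingers, on their centre line; the grasp point (between the pads) lies 19 mm behind it; z points along the fingers, y is the line along which they close (so a half turn about z gives the same grasp; the last joint's range is limited). The gripper opens to 85 mm and grips with 20 to 120 N. Pads are 22 mm wide; open, the fingers measure 114 mm over their backs; the gripper's body (76 mm by 85 mm) begins 54 mm behind the grasp point. The pads swing forward as they close: fully open they stand 13 mm farther back than shut.
Start: joints at [-1.255, 0.26, -0.138, 1.173, 0, 1.571], TCP at [163.048, -499.03, 231.304] pointing down, gripper open.
Joint ranges: [-2.78, 2.78], [-0.83, 1.72], [-1.28, 1.37], [-1.9, 2.12], [-1.57, 1.48], [-3.14, 3.14]. Speed limits (rad/s): [2.57, 2.57, 3.14, 3.14, 3.14, 3.14].

### API

Orientations are given as a unit quaternion [x, y, z, w].
In Python, from workcell import arm gives the robot as it stands.
- The arm moves only by the tool play_rows, never from a script. Its argument "increments" is a list of rows, each an object with "delta_pos": the shift along the world's x, y, z in mm, a list of three; "twist": the turn, a rotation vector about the world's x, y, z in rad, a list of three; "claw": the closure, from -1 (fully open) to 1 (shut), so that 0 is half open. In form: [{"delta_pos": [dx, dy, dz], "twist": [ax, ay, az], "claw": claw}, ...]. A call has 1 to 20 rows; each row is the pose to reach, as a shift and turn from the pose commanded when the call began; what a row does not reach only later rows make up. A row lasts 1/10 s, in which the tool goes at most 50 mm and 8.59 degrees, less where a joint would pass 70% of its speed; a pose out of reach is approached as far as the arm can. A call with a gripper value outside its range is refused whole. The fingers move at their own pace and stop on an object; the grip force is fixed at half the most. Time passes only in rows, so rows that repeat a pose let the fingers close. It gives the time, the measured TCP pose, the force, the opening and the grip force at its end, in the units of the state.
- arm.read_state(): the state, without advancing time (a new reading comes with each control period).
- arm.capture(name): name is "side" or "top"; returns the picture (420x560x3 uint8, red, green, blue); there is no depth.
- arm.get_calibration(name): a dict with "vertical_fov" (degrees; the focal length in pixels is half the picture's height over the tangent of half this angle, whatever the lens; pixels are square), "cx", "cy" (the principal point, pixels), "T" (4x4, takes a point from camera to world coordinates). Camera axes: x right, y down, z forward; pixel columns grow to the right and rows downward; lengths in mm; the calibration is good to about 2 mm. A picture is of the moment at which its call begins. get_calibration takes no time and is no camera call.
- arm.finish_job(): hands the job in; it is judged then, once.
The state is a dict: "time": time; "joints": joint angles; "joint_velocities": joint speeds; "joint_efforts": joint torques, N m; "eef_pos": TCP position; "eef_rot": TCP orientation; "ft_force": force on the tool from outside, world axes, zero at the start; "moment": the same for the moment, N m; "gripper_width": opening from 0.0 (shut) to 1.0 (fully open); "grasp_force": force on a finger pad.
Only numpy, scipy, OpenCV 4.12 (cv2) and the standard library are available. Lean on these libraries where they do the work, as an engineer would, in place of code of your own. Each camera call takes 0.05 s, during which the arm holds its last target. There are 200 camera calls.

### The job

Check the cast metal blocks that lie in the shallow wooden case: swing its blue hood up until it stays open, then take out each block and feel its weight. Blocks of 450 g or more are sound and go in the green tray, lighter ones are hollow and go in the red tray (within 50 g of that, either tray will do); lay each one flat on the tray's floor, none on top of another. When all are sorted, close the hood, and do not disturb the composing stick or the black mould box.

Things in the scene. Friction and masses are not known exactly. Their poses are not given: they have to be found in the camera images.
- case: Shallow wooden case, fixed, 215 mm (its x) by 190 mm (its y); origin at the centre of its underside, on the table; x from the front (handle side, towards the trays) to the hinge side (at the robot's left). Floor 5 mm thick, rim 17 mm high, 5 mm thick. The blocks stand on its floor two by two, long sides along its x, 43 to 67 mm apart in y, and rise 18 mm above the rim.
- hood (a joint): Angle of the blue steel hood of the case: 0 shut, 1.9 rad (stop) fully open. It is a lid 215 x 190 mm with a 21 mm skirt at the front and sides, 300 g, and hinges at the rear edge of the case, along the case's y. It falls shut if let go below about 1.5 rad; past about 1.7 rad it leans back on its stop and stays.
- hood_hinge (a point): The middle of the hood's hinge axis, 107.5 mm behind the centre of the case and 42 mm above the table; the axis is the case's y.
- hood_handle (a point): The middle of the hood's handle: a round steel bar 10 mm thick, free length 85 mm, parallel to the hinge axis and 251 mm from it, 36 mm in front of the hood's front edge, so that it stands 42 mm above the table when shut. A bar lightly held can turn between the fingers as the hood swings, so the hand may stay upright.
- green_tray: Green steel tray for sound blocks, fixed, 268 x 108 mm, long side along its x; origin at the centre of its underside, on the table top. Inside 260 x 100 mm, floor 4 mm thick, rim 16 mm high. Four blocks fit side by side laid across it (pitch 65 mm).
- red_tray: Red steel tray for hollow blocks, otherwise the same as the green tray. Green and red may change places.
- block_1: Blue-grey cast metal block with H-shaped ends, 40 mm (its x) by 70 mm (its y) by 30 mm high; origin at the centre of its underside, z up. All look alike, but each weighs anything from 150 to 760 g. Grasp it across the 40 mm: the sides are solid from 9 to 26 mm above its base. Three or four blocks are there (None: absent).
- block_2: Blue-grey cast metal block with H-shaped ends, 40 mm (its x) by 70 mm (its y) by 30 mm high; origin at the centre of its underside, z up. All look alike, but each weighs anything from 150 to 760 g. Grasp it across the 40 mm: the sides are solid from 9 to 26 mm above its base. Three or four blocks are there (None: absent).
- block_3: Blue-grey cast metal block with H-shaped ends, 40 mm (its x) by 70 mm (its y) by 30 mm high; origin at the centre of its underside, z up. All look alike, but each weighs anything from 150 to 760 g. Grasp it across the 40 mm: the sides are solid from 9 to 26 mm above its base. Three or four blocks are there (None: absent).
- block_4: Blue-grey cast metal block with H-shaped ends, 40 mm (its x) by 70 mm (its y) by 30 mm high; origin at the centre of its underside, z up. All look alike, but each weighs anything from 150 to 760 g. Grasp it across the 40 mm: the sides are solid from 9 to 26 mm above its base. Three or four blocks are there (None: absent).
- stick: Grey composing stick, 48 x 190 x 20 mm, lying beyond the trays; origin at the centre of its underside. Leave it alone.
- mould: Black open mould box, 64 x 110 x 42 mm, on the table beyond the case; origin at the centre of its underside. Leave it alone.

How it is judged (in metres and radians):
On the way, in this order (a step that is already met when the one before it is completed fails the run):
1. the hood is swung open (value of joint hood above 1.65 rad), for 0.2 s.
2. every block lies in the tray for its weight while the hood is open (((x of block_1 in the frame of green_tray between -0.122 and 0.122 m and y of block_1 in the frame of green_tray between -0.04 and 0.04 m and contact force between block_1 and green_tray above 3.92 N) or (x of block_1 in the frame of red_tray between -0.122 and 0.122 m and y of block_1 in the frame of red_tray between -0.04 and 0.04 m and contact force between block_1 and red_tray between 0.6 and 4.91 N)) and (angle between block_1's own z axis and vertical below 0.2 rad or angle between block_1's own z axis and vertical above 2.94 rad) and linear speed of each of block_1, block_2, block_3, block_4 below 0.02 m/s and ((x of block_2 in the frame of green_tray between -0.122 and 0.122 m and y of block_2 in the frame of green_tray between -0.04 and 0.04 m and contact force between block_2 and green_tray above 3.92 N) or (x of block_2 in the frame of red_tray between -0.122 and 0.122 m and y of block_2 in the frame of red_tray between -0.04 and 0.04 m and contact force between block_2 and red_tray between 0.6 and 4.91 N)) and (angle between block_2's own z axis and vertical below 0.2 rad or angle between block_2's own z axis and vertical above 2.94 rad) and ((x of block_3 in the frame of green_tray between -0.122 and 0.122 m and y of block_3 in the frame of green_tray between -0.04 and 0.04 m and contact force between block_3 and green_tray above 3.92 N) or (x of block_3 in the frame of red_tray between -0.122 and 0.122 m and y of block_3 in the frame of red_tray between -0.04 and 0.04 m and contact force between block_3 and red_tray between 0.6 and 4.91 N)) and (angle between block_3's own z axis and vertical below 0.2 rad or angle between block_3's own z axis and vertical above 2.94 rad) and ((x of block_4 in the frame of green_tray between -0.122 and 0.122 m and y of block_4 in the frame of green_tray between -0.04 and 0.04 m and contact force between block_4 and green_tray above 3.92 N) or (x of block_4 in the frame of red_tray between -0.122 and 0.122 m and y of block_4 in the frame of red_tray between -0.04 and 0.04 m and contact force between block_4 and red_tray between 0.6 and 4.91 N)) and (angle between block_4's own z axis and vertical below 0.2 rad or angle between block_4's own z axis and vertical above 2.94 rad) and value of joint hood above 1.4 rad), for 0.2 s.
At the end, for the whole second after the job is handed in: Every block present lies flat (0.2 rad), at rest, on the floor of a tray, its centre within 122 mm along and 40 mm across of the tray centre: green if it weighs 450 g or more, red if less (50 g either way allowed). The hood is shut (under 0.05 rad) (((x of block_1 in the frame of green_tray between -0.122 and 0.122 m and y of block_1 in the frame of green_tray between -0.04 and 0.04 m and contact force between block_1 and green_tray above 3.92 N) or (x of block_1 in the frame of red_tray between -0.122 and 0.122 m and y of block_1 in the frame of red_tray between -0.04 and 0.04 m and contact force between block_1 and red_tray between 0.6 and 4.91 N)) and (angle between block_1's own z axis and vertical below 0.2 rad or angle between block_1's own z axis and vertical above 2.94 rad) and linear speed of each of block_1, block_2, block_3, block_4 below 0.02 m/s and ((x of block_2 in the frame of green_tray between -0.122 and 0.122 m and y of block_2 in the frame of green_tray between -0.04 and 0.04 m and contact force between block_2 and green_tray above 3.92 N) or (x of block_2 in the frame of red_tray between -0.122 and 0.122 m and y of block_2 in the frame of red_tray between -0.04 and 0.04 m and contact force between block_2 and red_tray between 0.6 and 4.91 N)) and (angle between block_2's own z axis and vertical below 0.2 rad or angle between block_2's own z axis and vertical above 2.94 rad) and ((x of block_3 in the frame of green_tray between -0.122 and 0.122 m and y of block_3 in the frame of green_tray between -0.04 and 0.04 m and contact force between block_3 and green_tray above 3.92 N) or (x of block_3 in the frame of red_tray between -0.122 and 0.122 m and y of block_3 in the frame of red_tray between -0.04 and 0.04 m and contact force between block_3 and red_tray between 0.6 and 4.91 N)) and (angle between block_3's own z axis and vertical below 0.2 rad or angle between block_3's own z axis and vertical above 2.94 rad) and ((x of block_4 in the frame of green_tray between -0.122 and 0.122 m and y of block_4 in the frame of green_tray between -0.04 and 0.04 m and contact force between block_4 and green_tray above 3.92 N) or (x of block_4 in the frame of red_tray between -0.122 and 0.122 m and y of block_4 in the frame of red_tray between -0.04 and 0.04 m and contact force between block_4 and red_tray between 0.6 and 4.91 N)) and (angle between block_4's own z axis and vertical below 0.2 rad or angle between block_4's own z axis and vertical above 2.94 rad) and value of joint hood below 0.05 rad); the robot touches nothing.
It fails at once if the composing stick was pushed more than 30 mm (distance of stick from where it was at the start of the episode above 0.03 m).
It fails at once if the mould box was pushed more than 30 mm (distance of mould from where it was at the start of the episode above 0.03 m).
Of block_1, block_2, block_3, block_4 only 3 to 4 are there at a start; the rules pass over those that are not, and their reading is None.
At some moment in a run one of block_1, block_2, block_3, block_4 may be knocked a few centimetres aside while the robot is not near it.
Once in a run the grip may slacken for a moment while it holds something.
It also fails if it takes over 192 s, if anything falls off the work surface, if the arm or the gripper's body presses on something with over 40 N, if the wrist force passes 120 N, or if a joint passes its speed limit or range.

## Working session

There is one attempt and no reset: what is moved stays moved. The work goes in short steps, Python scripts to look and compute and a tool call to move; the robot and the scene stay as the last step left them, time stands still between calls to the robot, and variables do not carry over. Pictures are saved under pics/ and viewed, at most 14 in all, crops included, and the job is handed in when it is done.

Besides the shell and the picture viewer there is one more tool, called after "Emit:" as name(argument=value, ...), one argument or row to a line, values as JSON. play_rows: Moves the arm, as the interface text tells. Its arguments: {"type":"object","properties":{"increments":{"type":"array"}},"required":["increments"]}

```bash
mkdir -p pics; cat > h.py <<'E'
import numpy as np, cv2
from workcell import arm
def snap(cam,name):
    im=arm.capture(cam); cv2.imwrite('pics/'+name+'.png',im[:,:,::-1]); return im
def px(cam,u,v,z):
    c=arm.get_calibration(cam); T=np.array(c['T']); f=210/np.tan(np.radians(c['vertical_fov'])/2)
    d=T[:3,:3]@np.array([(u-c['cx'])/f,(v-c['cy'])/f,1]); o=T[:3,3]
    return (o+d*(z-o[2])/d[2]).round(1)
def proj(cam,p):
    c=arm.get_calibration(cam); T=np.array(c['T']); f=210/np.tan(np.radians(c['vertical_fov'])/2)
    q=T[:3,:3].T@(np.array(p,float)-T[:3,3]); return (q[0]/q[2]*f+c['cx'],q[1]/q[2]*f+c['cy'])
E
python3 - <<'E'
from h import *
for n in('top','side'):
    im=snap(n,n+'0'); cv2.imwrite(f'pics/{n}0.png',im[:,:,::-1]); print(np.array(arm.get_calibration(n)['T']).round(2),arm.get_calibration(n)['vertical_fov'])
print(arm.read_state())
E
```

```text
[[-3.00000e-02 -1.00000e+00  6.00000e-02  5.16980e+02]
 [-1.00000e+00  3.00000e-02 -0.00000e+00 -1.60200e+01]
 [-0.00000e+00 -6.00000e-02 -1.00000e+00  1.18778e+03]
 [ 0.00000e+00  0.00000e+00  0.00000e+00  1.00000e+00]] 42.39800149073179
[[-9.9000e-01 -8.0000e-02  1.4000e-01  4.1693e+02]
 [-1.6000e-01  3.9000e-01 -9.1000e-01  1.0193e+03]
 [ 2.0000e-02 -9.2000e-01 -3.9000e-01  4.9303e+02]
 [ 0.0000e+00  0.0000e+00  0.0000e+00  1.0000e+00]] 43.749554370182864
{'time': 0.1, 'joints': array([-1.25502967e+00,  2.60619003e-01, -1.39280614e-01,  1.17272720e+00,
        6.69719575e-06,  1.57078601e+00]), 'joint_velocities': array([-0.00038237, -0.0025489 ,  0.00355584, -0.00090731, -0.00025302,
        0.00029191]), 'joint_efforts': array([-4.76628029e-04, -4.06508303e+01,  2.54528207e+01,  1.01072202e-02,
       -8.78823721e-05,  2.54207322e-06]), 'eef_pos': array([ 162.83781121, -498.42881288,  230.53246663]), 'eef_rot': array([ 9.87561071e-01,  1.57233243e-01, -1.40590524e-04, -9.04387425e-04]), 'ft_force': array([ 0.22578057,  0.57716646, -0.59370572]), 'moment': array([-0.00709674, -0.03257419, -0.01203676]), 'grasp_force': 0.0, 'gripper_width': 0.9991654838013202}
```

View pics/top0.png

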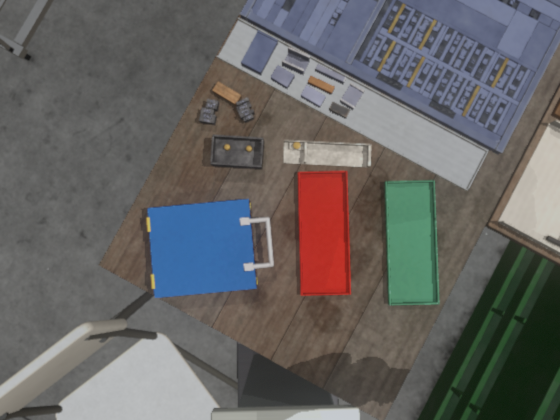

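View pics/side0.png

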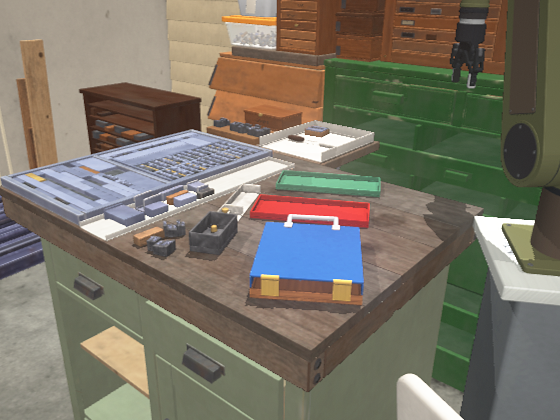

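The top view shows the blue hood at about (148–257, 200–297) with its handle bar from (270,220) to (272,266). The red tray is centred near (324,234), the green near (412,243), the stick at (328,153) and the mould at (237,152).

```bash
python3 - <<'E'
from h import *
P=lambda n,l,z:print(n,*[px('top',u,v,z) for u,v in l])
P('hood',[(148,207),(250,200),(257,290),(153,297)],45)
P('handle',[(269,220),(272,266)],47)
P('red',[(297,172),(347,171),(350,294),(302,296)],16)
P('green',[(386,182),(435,180),(438,303),(390,305)],16)
P('mould',[(213,137),(263,138),(263,167),(212,165)],42)
P('stick',[(284,141),(371,143),(369,167),(284,164)],20)
im=cv2.imread('pics/top0.png')
cv2.imwrite('pics/c1.png',cv2.resize(im[170:310,140:300],None,fx=4,fy=4,interpolation=2))
E
```

```text
hood [589.9 278.   45. ] [599.  62.  45.] [409.7  51.6  45. ] [401.  269.6  45. ]
handle [555.5  22.8  47. ] [459.   18.9  47. ]
red [659.4 -39.6  16. ] [ 658.7 -148.4   16. ] [ 393.2 -146.    16. ] [391.7 -42.9  16. ]
green [ 632.4 -232.4   16. ] [ 633.9 -339.    16. ] [ 369.1 -333.8   16. ] [ 367.6 -230.9   16. ]
mould [736.3 138.3  42. ] [731.2  31.5  42. ] [668.9  33.   42. ] [676.1 141.5  42. ]
stick [727.5 -13.1  20. ] [ 718.  -202.2   20. ] [ 665.7 -196.    20. ] [677.1 -11.8  20. ]
```

View pics/c1.png

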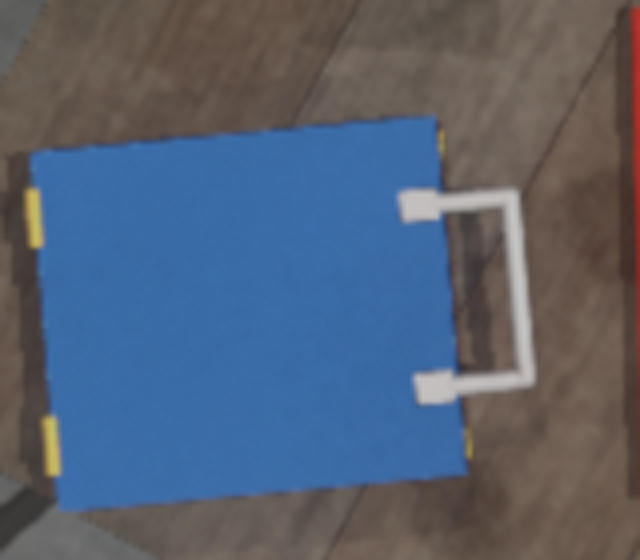

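The enlarged crop puts the hood corners at (147.5,208), (249,199), (257,288.5) and (155,297.5), and the bar centre at (270.2,241.8).

```bash
python3 - <<'E'
from h import *
c=np.array([px('top',u,v,45) for u,v in [(147.5,208.2),(249.2,199.2),(257,288.5),(155,297.5)]]);print(c)
b0,b1=px('top',268,217.5,46),px('top',272.5,266.2,46);b=px('top',270.2,241.8,46);print(b0,b1,b)
x=(c[0]+c[3]-c[1]-c[2])/2; print(np.linalg.norm(x),x/np.linalg.norm(x),'yaw bar',np.arctan2(*(b0-b1)[1::-1]))
print('yaw red,green',[np.arctan2(*(px('top',*a,16)-px('top',*e,16))[1::-1]) for a,e in [((297,172),(302,296)),((347,171),(350,294)),((386,182),(390,305)),((435,180),(438,303))]])
E
```

```text
[[587.4 279.1  45. ]
 [600.7  63.7  45. ]
 [412.8  51.5  45. ]
 [399.8 265.4  45. ]]
[560.9  24.8  46. ] [458.5  17.9  46. ] [509.7  21.5  46. ]
215.05242384125785 [-0.06114788  0.99812872  0.        ] yaw bar 0.06728110681401674
yaw red,green [np.float64(0.012326607614964801), np.float64(-0.009039301817182887), np.float64(-0.005664591979473311), np.float64(-0.019634938555197476)]
```

Emit:
play_rows(
  increments=[
    {"delta_pos": [344,519,-90],"twist": [0,0,-0.275],"claw": 0.4},
    {"delta_pos": [344,519,-90],"twist": [0,0,-0.275],"claw": 0.4},
    {"delta_pos": [344,519,-90],"twist": [0,0,-0.275],"claw": 0.4},
    {"delta_pos": [344,519,-90],"twist": [0,0,-0.275],"claw": 0.4},
    {"delta_pos": [344,519,-90],"twist": [0,0,-0.275],"claw": 0.4},
    {"delta_pos": [344,519,-90],"twist": [0,0,-0.275],"claw": 0.4},
    {"delta_pos": [344,519,-90],"twist": [0,0,-0.275],"claw": 0.4},
    {"delta_pos": [344,519,-90],"twist": [0,0,-0.275],"claw": 0.4},
    {"delta_pos": [344,519,-90],"twist": [0,0,-0.275],"claw": 0.4},
    {"delta_pos": [344,519,-90],"twist": [0,0,-0.275],"claw": 0.4},
    {"delta_pos": [344,519,-90],"twist": [0,0,-0.275],"claw": 0.4},
    {"delta_pos": [344,519,-90],"twist": [0,0,-0.275],"claw": 0.4},
    {"delta_pos": [344,519,-90],"twist": [0,0,-0.275],"claw": 0.4},
    {"delta_pos": [344,519,-90],"twist": [0,0,-0.275],"claw": 0.4},
    {"delta_pos": [344,519,-90],"twist": [0,0,-0.275],"claw": 0.4},
    {"delta_pos": [344,519,-90],"twist": [0,0,-0.275],"claw": 0.4},
  ],
)

```text
time: 1.7
eef_pos: [506.1, 19.3, 141.1]
eef_rot: [1.0, 0.02, -0.001, 0.0]
ft_force: [0.2, 0.0, -0.4]
gripper_width: 0.297
grasp_force: 0.0
```

Emit:
play_rows(
  increments=[
    {"delta_pos": [3,1.5,-40],"twist": [0,0,0.023],"claw": 0.4},
    {"delta_pos": [3,1.5,-70],"twist": [0,0,0.023],"claw": 0.4},
    {"delta_pos": [3,1.5,-95],"twist": [0,0,0.023],"claw": 0.4},
    {"delta_pos": [3,1.5,-114],"twist": [0,0,0.023],"claw": 0.4},
    {"delta_pos": [3,1.5,-114],"twist": [0,0,0.023],"claw": 0.4},
    {"delta_pos": [3,1.5,-114],"twist": [0,0,0.023],"claw": 1},
    {"delta_pos": [3,1.5,-114],"twist": [0,0,0.023],"claw": 1},
    {"delta_pos": [3,1.5,-114],"twist": [0,0,0.023],"claw": 1},
    {"delta_pos": [3,1.5,-114],"twist": [0,0,0.023],"claw": 1},
  ],
)

```text
time: 2.6
eef_pos: [508.9, 23.1, 28.3]
eef_rot: [0.999, 0.032, -0.001, -0.002]
ft_force: [-2.5, 5.3, -1.4]
gripper_width: 0.087
grasp_force: 58.4
```

```bash
python3 - <<'E'
import numpy as np
# arc increments in y',z from bar start, hand keeps offset
for t in np.arange(0.1,1.86,0.125).tolist()+[1.85]:
    d=251*(1-np.cos(t)); print(round(t,3),[round(-.0625*d),round(.998*d),round(251*np.sin(t))])
E
```

```text
0.1 [0, 1, 25]
0.225 [0, 6, 56]
0.35 [-1, 15, 86]
0.475 [-2, 28, 115]
0.6 [-3, 44, 142]
0.725 [-4, 63, 166]
0.85 [-5, 85, 189]
0.975 [-7, 110, 208]
1.1 [-9, 137, 224]
1.225 [-10, 166, 236]
1.35 [-12, 196, 245]
1.475 [-14, 227, 250]
1.6 [-16, 258, 251]
1.725 [-18, 289, 248]
1.85 [-20, 320, 241]
1.85 [-20, 320, 241]
```

Emit:
play_rows(
  increments=[
    {"delta_pos": [0,3,12],"twist": [0,0,0],"claw": 1},
    {"delta_pos": [0,4,30],"twist": [0,0,0],"claw": 1},
    {"delta_pos": [0,8,56],"twist": [0,0,0],"claw": 1},
    {"delta_pos": [-1,17,86],"twist": [0,0,0],"claw": 1},
    {"delta_pos": [-2,30,115],"twist": [0,0,0],"claw": 1},
    {"delta_pos": [-3,46,142],"twist": [0,0,0],"claw": 1},
    {"delta_pos": [-4,65,166],"twist": [0,0,0],"claw": 1},
    {"delta_pos": [-5,87,189],"twist": [0,0,0],"claw": 1},
    {"delta_pos": [-7,112,208],"twist": [0,0,0],"claw": 1},
    {"delta_pos": [-9,139,224],"twist": [0,0,0],"claw": 1},
    {"delta_pos": [-10,168,236],"twist": [0,0,0],"claw": 1},
    {"delta_pos": [-12,198,245],"twist": [0,0,0],"claw": 1},
  ],
)

```text
time: 3.8
eef_pos: [514.3, 82.0, 261.1]
eef_rot: [0.998, 0.067, -0.0, -0.02]
ft_force: [0.8, -0.4, -0.1]
gripper_width: -0.002
grasp_force: 0.0
```

Emit:
play_rows(
  increments=[
    {"delta_pos": [0,0,0],"twist": [0,0,0],"claw": 0.4},
    {"delta_pos": [0,0,0],"twist": [0,0,0],"claw": 0.4},
  ],
)

```text
time: 4.0
eef_pos: [513.8, 81.4, 259.5]
eef_rot: [0.998, 0.066, -0.001, -0.02]
ft_force: [0.5, -0.8, -0.4]
gripper_width: 0.296
grasp_force: 0.0
```

```bash
python3 - <<'E'
from h import *
s=arm.read_state(); print(s['joints'].round(3),s['joint_velocities'].round(3),s['eef_pos'].round(1),s['eef_rot'].round(3))
a=snap('side','s1');b=snap('top','t1')
cv2.imwrite('pics/c2.png',np.hstack([cv2.resize(a[60:340,180:500],None,fx=1.25,fy=1.25),cv2.resize(b[100:380,100:420],None,fx=1.25,fy=1.25)])[:,:,::-1])
E
```

```text
[ 0.132  0.241 -0.091  1.239  0.041  3.141] [ 0.     0.009 -0.02  -0.003  0.001 -0.001] [513.8  81.4 259.5] [ 0.998  0.066 -0.001 -0.02 ]
```

View pics/c2.png

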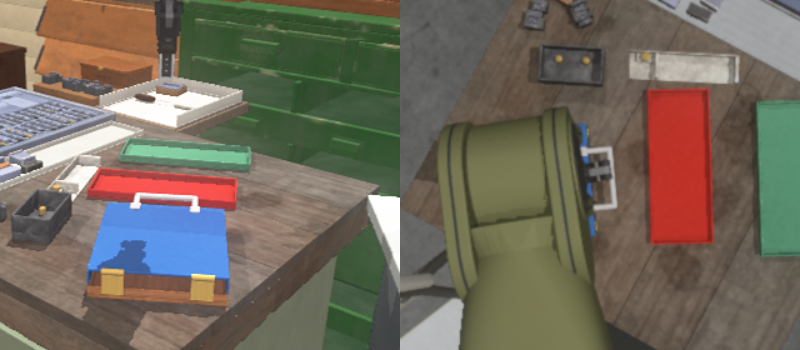

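The hood is still shut. Joint 6 had run into its range limit, so the hand lagged and slipped off the bar. I'll turn the wrist half round and try again.

Emit:
play_rows(
  increments=[
    {"delta_pos": [0,-20,-40],"twist": [0,0,3.07],"claw": 0.4},
    {"delta_pos": [0,-40,-80],"twist": [0,0,3.07],"claw": 0.4},
    {"delta_pos": [-4,-58,-110],"twist": [0,0,3.07],"claw": 0.4},
    {"delta_pos": [-4,-58,-110],"twist": [0,0,3.07],"claw": 0.4},
    {"delta_pos": [-4,-58,-110],"twist": [0,0,3.07],"claw": 0.4},
    {"delta_pos": [-4,-58,-110],"twist": [0,0,3.07],"claw": 0.4},
    {"delta_pos": [-4,-58,-110],"twist": [0,0,3.07],"claw": 0.4},
    {"delta_pos": [-4,-58,-110],"twist": [0,0,3.07],"claw": 0.4},
    {"delta_pos": [-4,-58,-110],"twist": [0,0,3.07],"claw": 0.4},
    {"delta_pos": [-4,-58,-110],"twist": [0,0,3.07],"claw": 0.4},
    {"delta_pos": [-4,-58,-110],"twist": [0,0,3.07],"claw": 0.4},
    {"delta_pos": [-4,-58,-110],"twist": [0,0,3.07],"claw": 0.4},
    {"delta_pos": [-4,-58,-110],"twist": [0,0,3.07],"claw": 0.4},
    {"delta_pos": [-4,-58,-110],"twist": [0,0,3.07],"claw": 0.4},
    {"delta_pos": [-4,-58,-110],"twist": [0,0,3.07],"claw": 0.4},
    {"delta_pos": [-4,-58,-110],"twist": [0,0,3.07],"claw": 0.4},
    {"delta_pos": [-4,-58,-110],"twist": [0,0,3.07],"claw": 0.4},
    {"delta_pos": [-4,-58,-110],"twist": [0,0,3.07],"claw": 0.4},
    {"delta_pos": [-4,-58,-110],"twist": [0,0,3.07],"claw": 0.4},
    {"delta_pos": [-4,-58,-110],"twist": [0,0,3.07],"claw": 0.4},
  ],
)

```text
time: 6.1
eef_pos: [509.0, 23.8, 148.3]
eef_rot: [0.001, 1.0, -0.021, 0.0]
ft_force: [0.4, 0.1, -0.0]
gripper_width: 0.298
grasp_force: 0.0
```

```bash
cat >> h.py <<'E'
from scipy.spatial.transform import Rotation as R
def goal(p,yaw):
    s=arm.read_state(); r=R.from_quat(s['eef_rot']); t=R.from_euler('z',yaw)*R.from_euler('x',np.pi)
    tw=(t*r.inv()).as_rotvec()
    print('pos',s['eef_pos'].round(1),'d',(np.array(p)-s['eef_pos']).round(1),'twist',tw.round(3),'J',s['joints'].round(2),'F',s['ft_force'].round(2),'w',round(s['gripper_width'],3),s['time'])
E
python3 -c "
from h import *
goal([509.7,23,28],.064+np.pi)"
```

```text
pos [509.   23.8 148.3] d [   0.7   -0.8 -120.3] twist [0.041 0.002 0.066] J [ 0.07  0.29 -0.33  0.96 -0.04  0.07] F [ 0.35  0.13 -0.  ] w 0.298 6.1
```

Emit:
play_rows(
  increments=[
    {"delta_pos": [0.7,-0.5,-40],"twist": [0.041,0.002,0.066],"claw": 0.4},
    {"delta_pos": [0.7,-0.5,-75],"twist": [0.041,0.002,0.066],"claw": 0.4},
    {"delta_pos": [0.7,-0.5,-100],"twist": [0.041,0.002,0.066],"claw": 0.4},
    {"delta_pos": [0.7,-0.5,-122],"twist": [0.041,0.002,0.066],"claw": 0.4},
    {"delta_pos": [0.7,-0.5,-122],"twist": [0.041,0.002,0.066],"claw": 0.4},
    {"delta_pos": [0.7,-0.5,-122],"twist": [0.041,0.002,0.066],"claw": 1},
    {"delta_pos": [0.7,-0.5,-122],"twist": [0.041,0.002,0.066],"claw": 1},
    {"delta_pos": [0.7,-0.5,-122],"twist": [0.041,0.002,0.066],"claw": 1},
    {"delta_pos": [0.7,-0.5,-122],"twist": [0.041,0.002,0.066],"claw": 1},
  ],
)

```text
time: 7.0
eef_pos: [510.0, 23.2, 27.4]
eef_rot: [-0.029, 1.0, -0.0, 0.0]
ft_force: [-1.2, -2.6, -0.5]
gripper_width: 0.089
grasp_force: 58.5
```

Emit:
play_rows(
  increments=[
    {"delta_pos": [0,0,12],"twist": [0,0,0],"claw": 1},
    {"delta_pos": [0,1,25],"twist": [0,0,0],"claw": 1},
    {"delta_pos": [0,3,40],"twist": [0,0,0],"claw": 1},
    {"delta_pos": [0,6,56],"twist": [0,0,0],"claw": 1},
    {"delta_pos": [-1,10,71],"twist": [0,0,0],"claw": 1},
    {"delta_pos": [-1,15,86],"twist": [0,0,0],"claw": 1},
    {"delta_pos": [-1,21,101],"twist": [0,0,0],"claw": 1},
    {"delta_pos": [-2,28,115],"twist": [0,0,0],"claw": 1},
    {"delta_pos": [-2,36,129],"twist": [0,0,0],"claw": 1},
    {"delta_pos": [-3,44,142],"twist": [0,0,0],"claw": 1},
    {"delta_pos": [-3,53,154],"twist": [0,0,0],"claw": 1},
    {"delta_pos": [-4,63,166],"twist": [0,0,0],"claw": 1},
  ],
)

```text
time: 8.2
eef_pos: [506.0, 84.8, 195.0]
eef_rot: [-0.029, 1.0, -0.002, 0.001]
ft_force: [-2.0, -6.3, 2.7]
gripper_width: 0.09
grasp_force: 58.5
```

Emit:
play_rows(
  increments=[
    {"delta_pos": [-1,10,12],"twist": [0,0,0],"claw": 1},
    {"delta_pos": [-1,21,23],"twist": [0,0,0],"claw": 1},
    {"delta_pos": [-2,33,33],"twist": [0,0,0],"claw": 1},
    {"delta_pos": [-3,46,42],"twist": [0,0,0],"claw": 1},
    {"delta_pos": [-4,59,51],"twist": [0,0,0],"claw": 1},
    {"delta_pos": [-5,73,58],"twist": [0,0,0],"claw": 1},
    {"delta_pos": [-6,87,65],"twist": [0,0,0],"claw": 1},
    {"delta_pos": [-6,102,70],"twist": [0,0,0],"claw": 1},
    {"delta_pos": [-7,117,75],"twist": [0,0,0],"claw": 1},
    {"delta_pos": [-8,132,79],"twist": [0,0,0],"claw": 1},
    {"delta_pos": [-9,147,82],"twist": [0,0,0],"claw": 1},
    {"delta_pos": [-10,162,84],"twist": [0,0,0],"claw": 1},
    {"delta_pos": [-11,178,85],"twist": [0,0,0],"claw": 1},
    {"delta_pos": [-12,194,85],"twist": [0,0,0],"claw": 1},
    {"delta_pos": [-13,209,84],"twist": [0,0,0],"claw": 1},
    {"delta_pos": [-14,225,82],"twist": [0,0,0],"claw": 1},
    {"delta_pos": [-15,240,79],"twist": [0,0,0],"claw": 1},
    {"delta_pos": [-16,253,76],"twist": [0,0,0],"claw": 1},
    {"delta_pos": [-16,253,76],"twist": [0,0,0],"claw": 1},
  ],
)

```text
time: 10.1
eef_pos: [489.1, 342.8, 269.2]
eef_rot: [-0.031, 1.0, 0.002, -0.0]
ft_force: [-6.3, 1.0, 7.2]
gripper_width: 0.086
grasp_force: 65.7
```

Emit:
play_rows(
  increments=[
    {"delta_pos": [0,0,0],"twist": [0,0,0],"claw": 0.4},
    {"delta_pos": [0,0,0],"twist": [0,0,0],"claw": 0.4},
    {"delta_pos": [0,0,0],"twist": [0,0,0],"claw": 0.4},
    {"delta_pos": [0,0,30],"twist": [0,0,0],"claw": 0.4},
    {"delta_pos": [0,-5,60],"twist": [0,0,0],"claw": 0.4},
    {"delta_pos": [0,-50,70],"twist": [0,0,-1.571],"claw": 0.2},
    {"delta_pos": [10,-440,20],"twist": [0,0,-1.571],"claw": 0},
    {"delta_pos": [10,-440,20],"twist": [0,0,-1.571],"claw": -0.4},
    {"delta_pos": [10,-440,20],"twist": [0,0,-1.571],"claw": -0.4},
    {"delta_pos": [10,-440,20],"twist": [0,0,-1.571],"claw": -0.4},
    {"delta_pos": [10,-440,20],"twist": [0,0,-1.571],"claw": -0.4},
    {"delta_pos": [10,-440,20],"twist": [0,0,-1.571],"claw": -0.4},
    {"delta_pos": [10,-440,20],"twist": [0,0,-1.571],"claw": -0.4},
    {"delta_pos": [10,-440,20],"twist": [0,0,-1.571],"claw": -0.4},
    {"delta_pos": [10,-440,20],"twist": [0,0,-1.571],"claw": -0.4},
    {"delta_pos": [10,-440,20],"twist": [0,0,-1.571],"claw": -0.4},
    {"delta_pos": [10,-440,20],"twist": [0,0,-1.571],"claw": -0.4},
    {"delta_pos": [10,-440,20],"twist": [0,0,-1.571],"claw": -0.4},
    {"delta_pos": [10,-440,20],"twist": [0,0,-1.571],"claw": -0.4},
  ],
)

```text
time: 12.0
eef_pos: [500.3, -100.2, 288.8]
eef_rot: [0.686, 0.728, -0.0, 0.0]
ft_force: [0.7, 0.0, -0.5]
gripper_width: 0.699
grasp_force: 0.0
```

```bash
python3 - <<'E'
from h import *
goal([500,-97,290],.064+np.pi/2)
a=snap('side','s2');b=snap('top','t2')
cv2.imwrite('pics/c3.png',np.hstack([cv2.resize(a[130:340,220:400],None,fx=2,fy=2),cv2.resize(b[180:320,140:280],None,fx=3,fy=3)])[:,:,::-1])
E
```

```text
pos [ 500.3 -100.2  288.8] d [-0.3  3.2  1.2] twist [0.001 0.    0.004] J [-0.2   0.22 -0.05  1.31 -0.    1.31] F [ 0.68  0.03 -0.46] w 0.699 12.0
```

View pics/c3.png

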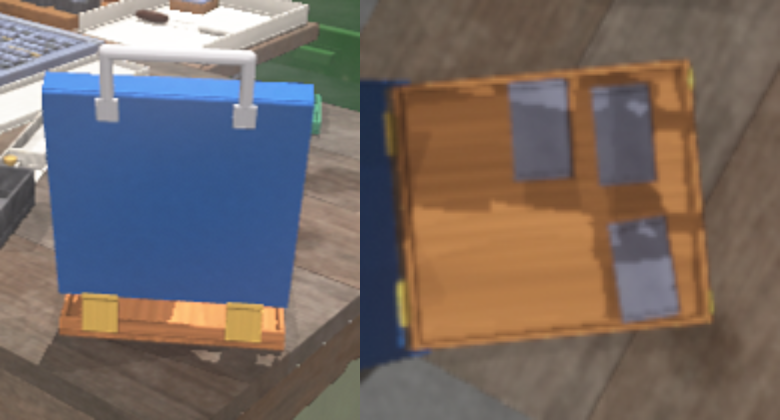

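The hood stands open. Three blocks are visible: A, near the front with low x, at panel (644,269); B at (624,135); and C at (541,130). Their 40 mm sides lie along world y. I'll enlarge this once.

```bash
python3 - <<'E'
from h import *
b=cv2.imread('pics/t2.png')
cv2.imwrite('pics/c4.png',cv2.resize(b[195:295,170:270],None,fx=6,fy=6,interpolation=2))
E
```

```text
(no output)
```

View pics/c4.png

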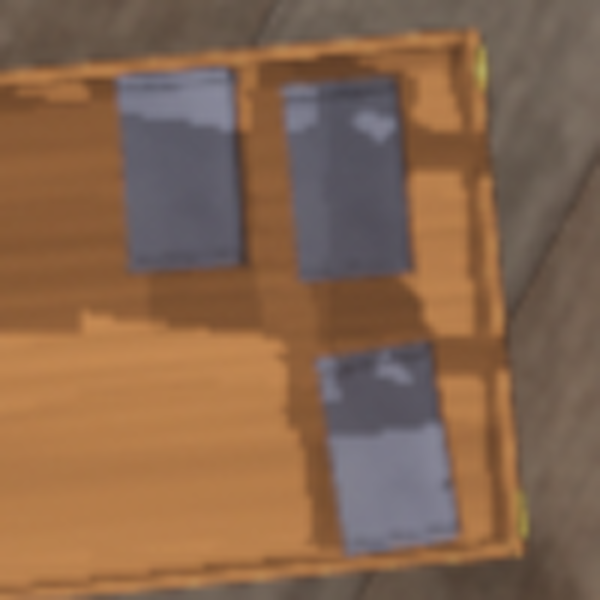

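The 6x crop gives the block tops:
- **C:** (118,78)–(242,262)
- **B:** (283,88)–(410,270)
- **A:** (317,360)–(460,540), slightly turned

```bash
cat >> h.py <<'E'
def blk(cs,o,s,z=35):
    p=np.array([px('top',u/s+o[0],v/s+o[1],z) for u,v in cs])[:,:2]
    l=(p[0]+p[1]-p[2]-p[3])/2; w=(p[0]+p[3]-p[1]-p[2])/2
    print('c',p.mean(0).round(1),'L',np.hypot(*l).round(1),np.arctan2(l[1],l[0]).round(3),'W',np.hypot(*w).round(1))
E
python3 - <<'E'
from h import *
for cs in ([(118,78),(234,70),(242,262),(130,270)],[(283,88),(400,78),(410,270),(300,278)],[(317,360),(432,342),(460,538),(346,553)]): blk(cs,(170,195),6)
goal([500,-97,290],.064+np.pi)
for p in [(500,60,22),(590,60,22),(410,55,22)]: print(proj('top',p))
E
```

```text
c [552.8 169.9] L 68.3 0.036 W 40.6
c [548.2 110.6] L 67.9 0.051 W 40.4
c [452.7  98.2] L 69.1 0.126 W 40.8
pos [ 500.3 -100.   288.8] d [-0.3  3.   1.2] twist [0.000e+00 1.000e-03 1.575e+00] J [-0.2   0.22 -0.05  1.31 -0.    1.31] F [-0.64  0.31 -0.4 ] w 0.703 12.1
(np.float64(252.73136756513028), np.float64(246.7065138957329))
(np.float64(251.78488574726538), np.float64(204.87905329466872))
(np.float64(256.0263292086235), np.float64(288.8755014583593))
```

Emit:
play_rows(
  increments=[
    {"delta_pos": [-47.5,198,-80],"twist": [0,0,1.637],"claw": -0.18},
    {"delta_pos": [-47.5,198,-120],"twist": [0,0,1.637],"claw": -0.18},
    {"delta_pos": [-47.5,198,-160],"twist": [0,0,1.637],"claw": -0.18},
    {"delta_pos": [-47.5,198,-180],"twist": [0,0,1.637],"claw": -0.18},
    {"delta_pos": [-47.5,198,-180],"twist": [0,0,1.637],"claw": -0.18},
    {"delta_pos": [-47.5,198,-180],"twist": [0,0,1.637],"claw": -0.18},
    {"delta_pos": [-47.5,198,-180],"twist": [0,0,1.637],"claw": -0.18},
    {"delta_pos": [-47.5,198,-180],"twist": [0,0,1.637],"claw": -0.18},
    {"delta_pos": [-47.5,198,-180],"twist": [0,0,1.637],"claw": -0.18},
    {"delta_pos": [-47.5,198,-180],"twist": [0,0,1.637],"claw": -0.18},
    {"delta_pos": [-47.5,198,-180],"twist": [0,0,1.637],"claw": -0.18},
    {"delta_pos": [-47.5,198,-180],"twist": [0,0,1.637],"claw": -0.18},
    {"delta_pos": [-47.5,198,-180],"twist": [0,0,1.637],"claw": -0.18},
    {"delta_pos": [-47.5,198,-180],"twist": [0,0,1.637],"claw": -0.18},
  ],
)

```text
time: 13.5
eef_pos: [452.7, 97.8, 108.8]
eef_rot: [-0.062, 0.998, 0.0, 0.0]
ft_force: [0.8, -0.6, 0.2]
gripper_width: 0.59
grasp_force: 0.0
```

```bash
python3 - <<'E'
from h import *
b=snap('top','t3'); a=snap('side','s3')
goal([452.7,100,12],.126+np.pi)
blk([(118,78),(234,70),(242,262),(130,270)],(170,195),6)
cv2.imwrite('pics/c5.png',np.hstack([cv2.resize(a[150:330,220:420],None,fx=2,fy=2),cv2.resize(b[190:310,140:280],None,fx=2.8,fy=3)])[:,:,::-1])
E
```

```text
pos [452.7  97.7 108.8] d [ -0.    2.3 -96.8] twist [-0.     0.001  0.002] J [ 0.21  0.25 -0.5   0.82 -0.    0.09] F [ 0.28 -0.99 -1.23] w 0.591 13.6
c [552.8 169.9] L 68.3 0.036 W 40.6
```

View pics/c5.png

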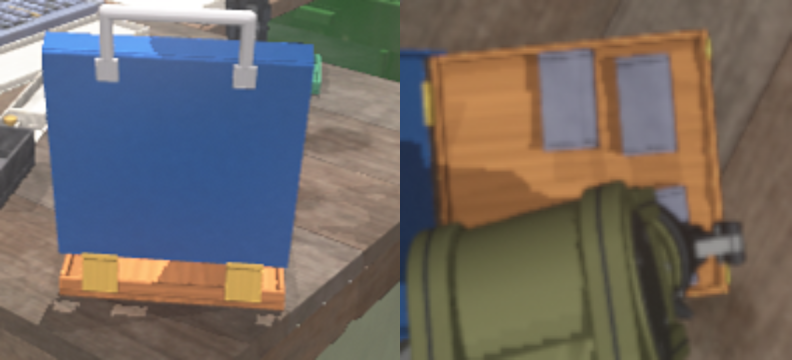

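The arm and hood hide the block in both views. The pose agrees with the estimate, so I'll descend.

Emit:
play_rows(
  increments=[
    {"delta_pos": [0,2,-40],"twist": [0,0,0],"claw": -0.18},
    {"delta_pos": [0,2,-65],"twist": [0,0,0],"claw": -0.18},
    {"delta_pos": [0,2,-80],"twist": [0,0,0],"claw": -0.18},
    {"delta_pos": [0,2,-88],"twist": [0,0,0],"claw": -0.18},
    {"delta_pos": [0,2,-95],"twist": [0,0,0],"claw": -0.18},
    {"delta_pos": [0,2,-95],"twist": [0,0,0],"claw": -0.18},
  ],
)

```text
time: 14.2
eef_pos: [452.6, 99.7, 13.5]
eef_rot: [-0.062, 0.998, -0.0, -0.0]
ft_force: [-0.2, 1.1, 1.5]
gripper_width: 0.59
grasp_force: 0.0
```

No contact. I'll close, then lift.

Emit:
play_rows(
  increments=[
    {"delta_pos": [0,0,0],"twist": [0,0,0],"claw": 1},
    {"delta_pos": [0,0,0],"twist": [0,0,0],"claw": 1},
    {"delta_pos": [0,0,0],"twist": [0,0,0],"claw": 1},
    {"delta_pos": [0,0,0],"twist": [0,0,0],"claw": 1},
    {"delta_pos": [0,0,20],"twist": [0,0,0],"claw": 1},
    {"delta_pos": [0,0,45],"twist": [0,0,0],"claw": 1},
    {"delta_pos": [0,0,75],"twist": [0,0,0],"claw": 1},
    {"delta_pos": [0,0,75],"twist": [0,0,0],"claw": 1},
    {"delta_pos": [0,0,75],"twist": [0,0,0],"claw": 1},
    {"delta_pos": [0,0,75],"twist": [0,0,0],"claw": 1},
  ],
)

```text
time: 15.2
eef_pos: [451.6, 99.4, 87.7]
eef_rot: [-0.062, 0.998, -0.0, -0.001]
ft_force: [-0.4, 0.2, -1.1]
gripper_width: 0.454
grasp_force: 61.1
```

```bash
cat >> h.py <<'E'
def weigh(n=10):
    f=[]
    for i in range(n): im=arm.capture('side'); f.append(arm.read_state()['ft_force'])
    f=np.array(f); s=arm.read_state(); print('F',f.mean(0).round(2),'sd',f.std(0).round(2),'w',s['gripper_width'],s['grasp_force'],'t',s['time'],'pos',s['eef_pos'].round(1)); return im
E
python3 -c "
from h import *
weigh(); goal([524,-94,110],np.pi)"
```

```text
F [ 0.05 -0.09 -1.76] sd [0.65 0.46 0.44] w 0.45145044077869984 61.045024394989014 t 15.7 pos [452.7  99.7  88.6]
pos [452.7  99.7  88.6] d [  71.3 -193.7   21.4] twist [-0.     0.    -0.125] J [ 0.22  0.27 -0.53  0.77 -0.    0.09] F [ 0.9   0.01 -1.96] w 0.451 15.7
```

Block A pulls about 1.8 N, so roughly 180 g: hollow, for the red tray.

Emit:
play_rows(
  increments=[
    {"delta_pos": [-2,-20,0],"twist": [0,0,-0.03],"claw": 1},
    {"delta_pos": [-4,-60,0],"twist": [0,0,-0.06],"claw": 1},
    {"delta_pos": [-6,-100,0],"twist": [0,0,-0.1],"claw": 1},
    {"delta_pos": [-8,-140,0],"twist": [0,0,-0.125],"claw": 1},
    {"delta_pos": [-9,-175,0],"twist": [0,0,-0.125],"claw": 1},
    {"delta_pos": [-9,-194,0],"twist": [0,0,-0.125],"claw": 1},
    {"delta_pos": [-9,-194,0],"twist": [0,0,-0.125],"claw": 1},
    {"delta_pos": [-9,-194,-30],"twist": [0,0,-0.125],"claw": 1},
    {"delta_pos": [-9,-194,-55],"twist": [0,0,-0.125],"claw": 1},
    {"delta_pos": [-9,-194,-68],"twist": [0,0,-0.125],"claw": 1},
    {"delta_pos": [-9,-194,-73],"twist": [0,0,-0.125],"claw": 1},
    {"delta_pos": [-9,-194,-75.5],"twist": [0,0,-0.125],"claw": 1},
    {"delta_pos": [-9,-194,-75.5],"twist": [0,0,-0.125],"claw": 1},
  ],
)

```text
time: 17.0
eef_pos: [444.0, -93.8, 13.9]
eef_rot: [-0.0, 1.0, 0.0, 0.0]
ft_force: [0.1, 0.4, -1.3]
gripper_width: 0.453
grasp_force: 61.1
```

Emit:
play_rows(
  increments=[
    {"delta_pos": [0,0,-1.5],"twist": [0,0,0],"claw": 1},
    {"delta_pos": [0,0,-1.5],"twist": [0,0,0],"claw": -0.3},
    {"delta_pos": [0,0,-1.5],"twist": [0,0,0],"claw": -0.3},
    {"delta_pos": [0,0,-1.5],"twist": [0,0,0],"claw": -0.3},
    {"delta_pos": [0,0,40],"twist": [0,0,0],"claw": -0.3},
    {"delta_pos": [0,0,80],"twist": [0,0,0],"claw": -0.1},
    {"delta_pos": [40,80,85],"twist": [0,0,0.051],"claw": -0.1},
    {"delta_pos": [80,150,85],"twist": [0,0,0.051],"claw": -0.1},
    {"delta_pos": [104,203,85],"twist": [0,0,0.051],"claw": -0.1},
    {"delta_pos": [104,203,85],"twist": [0,0,0.051],"claw": -0.1},
    {"delta_pos": [104,203,85],"twist": [0,0,0.051],"claw": -0.1},
    {"delta_pos": [104,203,85],"twist": [0,0,0.051],"claw": -0.1},
  ],
)

```text
time: 18.2
eef_pos: [550.3, 112.4, 98.4]
eef_rot: [-0.028, 1.0, 0.001, 0.002]
ft_force: [0.3, -0.0, 0.1]
gripper_width: 0.547
grasp_force: 0.0
```

```bash
python3 - <<'E'
from h import *
b=snap('top','t4'); weigh(6)
goal([548.2,109,13],.051+np.pi)
cv2.imwrite('pics/c6.png',cv2.resize(b[150:310,140:360],None,fx=3.5,fy=3.5,interpolation=2)[:,:,::-1])
E
```

```text
F [ 0.03 -0.11  0.  ] sd [0.47 0.61 0.23] w 0.5482382970421777 0.0 t 18.55 pos [547.1 107.5  98.3]
pos [547.1 107.5  98.3] d [  1.1   1.5 -85.3] twist [ 0.    -0.     0.002] J [ 0.19  0.4  -0.29  0.88 -0.    0.14] F [0.1  0.49 0.43] w 0.548 18.55
```

View pics/c6.png

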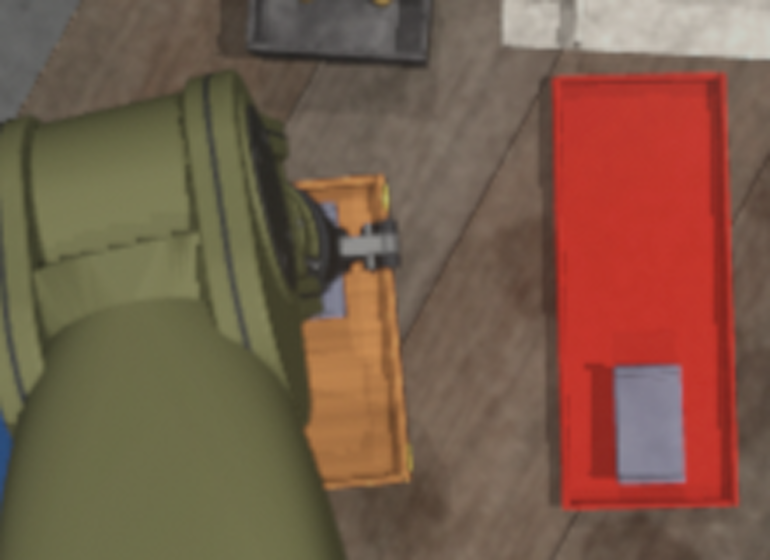

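Block A lies flat in the red tray at (650,425), and the tare is 0. B's right edge has not moved. Descending on B.

Emit:
play_rows(
  increments=[
    {"delta_pos": [1,1.5,-35],"twist": [0,0,0],"claw": -0.1},
    {"delta_pos": [1,1.5,-55],"twist": [0,0,0],"claw": -0.1},
    {"delta_pos": [1,1.5,-62],"twist": [0,0,0],"claw": -0.1},
    {"delta_pos": [1,1.5,-68],"twist": [0,0,0],"claw": -0.1},
    {"delta_pos": [1,1.5,-68],"twist": [0,0,0],"claw": -0.1},
  ],
)

```text
time: 19.05
eef_pos: [548.7, 109.8, 30.3]
eef_rot: [-0.025, 1.0, -0.0, 0.0]
ft_force: [0.1, 0.4, -0.3]
gripper_width: 0.552
grasp_force: 0.0
```

Emit:
play_rows(
  increments=[
    {"delta_pos": [0,0,-5],"twist": [0,0,0],"claw": -0.1},
    {"delta_pos": [0,0,-10],"twist": [0,0,0],"claw": -0.1},
    {"delta_pos": [0,0,-10],"twist": [0,0,0],"claw": -0.1},
  ],
)

```text
time: 19.35
eef_pos: [548.5, 110.2, 20.1]
eef_rot: [-0.025, 1.0, 0.0, 0.0]
ft_force: [0.0, -0.4, -0.4]
gripper_width: 0.549
grasp_force: 0.0
```

Emit:
play_rows(
  increments=[
    {"delta_pos": [0,0,-4],"twist": [0,0,0],"claw": -0.1},
    {"delta_pos": [0,0,-7],"twist": [0,0,0],"claw": -0.1},
    {"delta_pos": [0,0,-7],"twist": [0,0,0],"claw": 1},
    {"delta_pos": [0,0,-7],"twist": [0,0,0],"claw": 1},
    {"delta_pos": [0,0,-7],"twist": [0,0,0],"claw": 1},
    {"delta_pos": [0,0,13],"twist": [0,0,0],"claw": 1},
    {"delta_pos": [0,0,38],"twist": [0,0,0],"claw": 1},
    {"delta_pos": [0,0,68],"twist": [0,0,0],"claw": 1},
    {"delta_pos": [0,0,68],"twist": [0,0,0],"claw": 1},
    {"delta_pos": [0,0,68],"twist": [0,0,0],"claw": 1},
    {"delta_pos": [0,0,68],"twist": [0,0,0],"claw": 1},
  ],
)

```text
time: 20.45
eef_pos: [546.9, 109.7, 86.2]
eef_rot: [-0.025, 1.0, -0.0, -0.002]
ft_force: [-0.0, 0.1, -6.3]
gripper_width: 0.451
grasp_force: 62.4
```

```bash
python3 -c "
from h import *
weigh(); goal([501,-284,88],np.pi)"
```

```text
F [-0.02  0.15 -5.39] sd [0.45 0.56 0.55] w 0.4500016324926329 62.36131310462952 t 20.95 pos [548.7 110.2  88.2]
pos [548.7 110.2  88.2] d [-4.770e+01 -3.942e+02 -2.000e-01] twist [ 0.     0.    -0.051] J [ 0.2   0.42 -0.3   0.85 -0.    0.15] F [ 0.51  0.78 -5.07] w 0.45 20.95
```

B pulls 5.4 N, so roughly 550 g: sound, for the green tray.

Emit:
play_rows(
  increments=[
    {"delta_pos": [-6,-20,0],"twist": [0,0,-0.05],"claw": 1},
    {"delta_pos": [-18,-55,0],"twist": [0,0,-0.05],"claw": 1},
    {"delta_pos": [-31,-95,0],"twist": [0,0,-0.05],"claw": 1},
    {"delta_pos": [-44,-135,0],"twist": [0,0,-0.05],"claw": 1},
    {"delta_pos": [-57,-175,0],"twist": [0,0,-0.05],"claw": 1},
    {"delta_pos": [-70,-215,0],"twist": [0,0,-0.05],"claw": 1},
    {"delta_pos": [-83,-255,0],"twist": [0,0,-0.05],"claw": 1},
    {"delta_pos": [-96,-295,0],"twist": [0,0,-0.05],"claw": 1},
    {"delta_pos": [-109,-335,0],"twist": [0,0,-0.05],"claw": 1},
    {"delta_pos": [-122,-375,0],"twist": [0,0,-0.05],"claw": 1},
    {"delta_pos": [-128,-394,0],"twist": [0,0,-0.05],"claw": 1},
    {"delta_pos": [-128,-394,0],"twist": [0,0,-0.05],"claw": 1},
    {"delta_pos": [-128,-394,-30],"twist": [0,0,-0.05],"claw": 1},
    {"delta_pos": [-128,-394,-55],"twist": [0,0,-0.05],"claw": 1},
    {"delta_pos": [-128,-394,-66],"twist": [0,0,-0.05],"claw": 1},
    {"delta_pos": [-128,-394,-73],"twist": [0,0,-0.05],"claw": 1},
    {"delta_pos": [-128,-394,-75.5],"twist": [0,0,-0.05],"claw": 1},
    {"delta_pos": [-128,-394,-75.5],"twist": [0,0,-0.05],"claw": 1},
  ],
)

```text
time: 22.75
eef_pos: [421.4, -283.9, 13.2]
eef_rot: [-0.001, 1.0, -0.0, 0.001]
ft_force: [0.6, -1.5, -5.8]
gripper_width: 0.451
grasp_force: 62.4
```

Emit:
play_rows(
  increments=[
    {"delta_pos": [0,0,-1.5],"twist": [0,0,0],"claw": 1},
    {"delta_pos": [0,0,-1.5],"twist": [0,0,0],"claw": -0.3},
    {"delta_pos": [0,0,-1.5],"twist": [0,0,0],"claw": -0.3},
    {"delta_pos": [0,0,-1.5],"twist": [0,0,0],"claw": -0.3},
    {"delta_pos": [0,0,40],"twist": [0,0,0],"claw": -0.3},
    {"delta_pos": [0,0,80],"twist": [0,0,0],"claw": -0.3},
    {"delta_pos": [20,60,90],"twist": [0,0,0.036],"claw": -0.3},
    {"delta_pos": [20,60,90],"twist": [0,0,0.036],"claw": -0.3},
  ],
)

```text
time: 23.55
eef_pos: [442.8, -222.5, 105.3]
eef_rot: [-0.019, 1.0, -0.0, 0.003]
ft_force: [-0.5, -0.1, -0.1]
gripper_width: 0.646
grasp_force: 0.0
```

```bash
python3 - <<'E'
from h import *
b=snap('top','t5')
goal([552.8,169.5,100],.036+np.pi)
cv2.imwrite('pics/c7.png',cv2.resize(b[150:330,140:450],None,fx=2.5,fy=2.5,interpolation=2)[:,:,::-1])
E
```

```text
pos [ 442.3 -221.3  104.5] d [110.5 390.8  -4.5] twist [-0.001  0.004 -0.004] J [-0.47  0.3  -0.44  0.83  0.   -0.5 ] F [-0.48  1.93  0.31] w 0.649 23.6
```

View pics/c7.png

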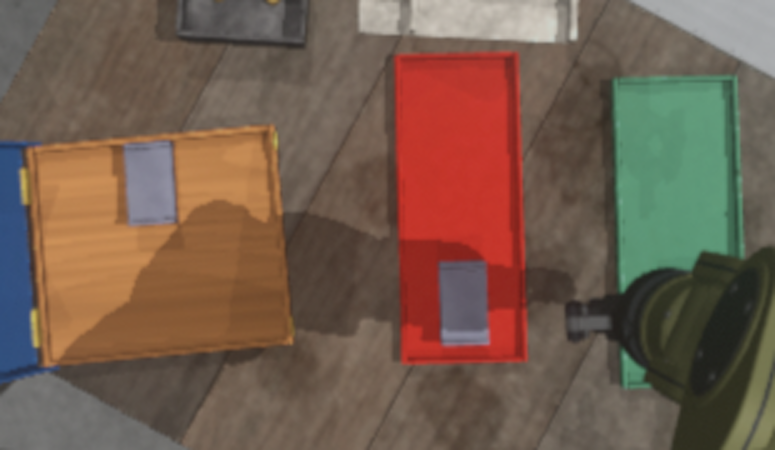

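C is unmoved at (150,183), A is in the red tray, and no fourth block shows. Fetching C.

Emit:
play_rows(
  increments=[
    {"delta_pos": [14,48,0],"twist": [0,0,0],"claw": -0.3},
    {"delta_pos": [28,96,0],"twist": [0,0,0],"claw": -0.3},
    {"delta_pos": [42,144,0],"twist": [0,0,0],"claw": -0.3},
    {"delta_pos": [56,192,0],"twist": [0,0,0],"claw": -0.3},
    {"delta_pos": [70,240,0],"twist": [0,0,0],"claw": -0.3},
    {"delta_pos": [84,288,0],"twist": [0,0,0],"claw": -0.3},
    {"delta_pos": [98,336,0],"twist": [0,0,0],"claw": -0.3},
    {"delta_pos": [110,384,0],"twist": [0,0,0],"claw": -0.3},
    {"delta_pos": [110.5,391,0],"twist": [0,0,-0.003],"claw": -0.3},
    {"delta_pos": [110.5,391,0],"twist": [0,0,-0.003],"claw": -0.3},
    {"delta_pos": [110.5,391,-35],"twist": [0,0,-0.003],"claw": -0.3},
    {"delta_pos": [110.5,391,-60],"twist": [0,0,-0.003],"claw": -0.3},
    {"delta_pos": [110.5,391,-72],"twist": [0,0,-0.003],"claw": -0.3},
    {"delta_pos": [110.5,391,-72],"twist": [0,0,-0.003],"claw": -0.3},
  ],
)

```text
time: 25.0
eef_pos: [549.0, 164.9, 28.9]
eef_rot: [-0.016, 1.0, -0.001, -0.002]
ft_force: [-0.4, -0.5, -0.4]
gripper_width: 0.65
grasp_force: 0.0
```

Emit:
play_rows(
  increments=[
    {"delta_pos": [3,3.5,0],"twist": [0,0,0],"claw": -0.3},
    {"delta_pos": [3,3.5,-6],"twist": [0,0,0],"claw": -0.3},
    {"delta_pos": [3,3.5,-12],"twist": [0,0,0],"claw": -0.3},
    {"delta_pos": [3,3.5,-16],"twist": [0,0,0],"claw": -0.3},
    {"delta_pos": [3,3.5,-16],"twist": [0,0,0],"claw": 1},
    {"delta_pos": [3,3.5,-16],"twist": [0,0,0],"claw": 1},
    {"delta_pos": [3,3.5,-16],"twist": [0,0,0],"claw": 1},
    {"delta_pos": [3,3.5,-16],"twist": [0,0,0],"claw": 1},
    {"delta_pos": [3,3.5,4],"twist": [0,0,0],"claw": 1},
    {"delta_pos": [3,3.5,29],"twist": [0,0,0],"claw": 1},
    {"delta_pos": [3,3.5,59],"twist": [0,0,0],"claw": 1},
    {"delta_pos": [3,3.5,59],"twist": [0,0,0],"claw": 1},
    {"delta_pos": [3,3.5,59],"twist": [0,0,0],"claw": 1},
    {"delta_pos": [3,3.5,59],"twist": [0,0,0],"claw": 1},
  ],
)

```text
time: 26.4
eef_pos: [552.4, 170.0, 87.5]
eef_rot: [-0.017, 1.0, -0.001, -0.002]
ft_force: [-0.7, -0.9, -6.7]
gripper_width: 0.452
grasp_force: 62.9
```

```bash
python3 -c "
from h import *
weigh(14); goal([501,-284,88],np.pi)"
```

```text
F [ 0.08  0.18 -6.53] sd [0.32 0.45 0.46] w 0.44956518238160936 62.86570429801941 t 27.1 pos [554.2 170.7  89.9]
pos [554.2 170.7  89.9] d [ -53.2 -454.7   -1.9] twist [-0.     0.001 -0.034] J [ 0.3   0.44 -0.25  0.88 -0.    0.27] F [ 0.46  0.01 -6.65] w 0.45 27.1
```

C pulls 6.5 N, so roughly 665 g: green tray.

Emit:
play_rows(
  increments=[
    {"delta_pos": [-1,-20,0],"twist": [0,0,-0.034],"claw": 1},
    {"delta_pos": [-3,-60,0],"twist": [0,0,-0.034],"claw": 1},
    {"delta_pos": [-5,-100,0],"twist": [0,0,-0.034],"claw": 1},
    {"delta_pos": [-7,-140,0],"twist": [0,0,-0.034],"claw": 1},
    {"delta_pos": [-9,-180,0],"twist": [0,0,-0.034],"claw": 1},
    {"delta_pos": [-11,-220,0],"twist": [0,0,-0.034],"claw": 1},
    {"delta_pos": [-13,-260,0],"twist": [0,0,-0.034],"claw": 1},
    {"delta_pos": [-15,-300,0],"twist": [0,0,-0.034],"claw": 1},
    {"delta_pos": [-17,-340,0],"twist": [0,0,-0.034],"claw": 1},
    {"delta_pos": [-19,-380,0],"twist": [0,0,-0.034],"claw": 1},
    {"delta_pos": [-21,-420,0],"twist": [0,0,-0.034],"claw": 1},
    {"delta_pos": [-23,-450,0],"twist": [0,0,-0.034],"claw": 1},
    {"delta_pos": [-23,-455,0],"twist": [0,0,-0.034],"claw": 1},
    {"delta_pos": [-23,-455,-30],"twist": [0,0,-0.034],"claw": 1},
    {"delta_pos": [-23,-455,-55],"twist": [0,0,-0.034],"claw": 1},
    {"delta_pos": [-23,-455,-66],"twist": [0,0,-0.034],"claw": 1},
    {"delta_pos": [-23,-455,-73],"twist": [0,0,-0.034],"claw": 1},
    {"delta_pos": [-23,-455,-75.5],"twist": [0,0,-0.034],"claw": 1},
    {"delta_pos": [-23,-455,-75.5],"twist": [0,0,-0.034],"claw": 1},
  ],
)

```text
time: 29.0
eef_pos: [531.9, -284.4, 14.9]
eef_rot: [-0.0, 1.0, -0.0, 0.001]
ft_force: [-0.2, -0.4, -6.6]
gripper_width: 0.454
grasp_force: 62.9
```

Emit:
play_rows(
  increments=[
    {"delta_pos": [0,0,-2],"twist": [0,0,0],"claw": 1},
    {"delta_pos": [0,0,-2],"twist": [0,0,0],"claw": 1},
    {"delta_pos": [0,0,-2],"twist": [0,0,0],"claw": -0.3},
    {"delta_pos": [0,0,-2],"twist": [0,0,0],"claw": -0.3},
    {"delta_pos": [0,0,-2],"twist": [0,0,0],"claw": -0.3},
    {"delta_pos": [0,0,40],"twist": [0,0,0],"claw": -0.3},
    {"delta_pos": [0,0,80],"twist": [0,0,0],"claw": -0.3},
    {"delta_pos": [-60,0,110],"twist": [0,0,0],"claw": 0.3},
    {"delta_pos": [-280,-60,160],"twist": [0,0,0],"claw": 0.4},
    {"delta_pos": [-280,-60,160],"twist": [0,0,0],"claw": 0.4},
    {"delta_pos": [-280,-60,160],"twist": [0,0,0],"claw": 0.4},
    {"delta_pos": [-280,-60,160],"twist": [0,0,0],"claw": 0.4},
    {"delta_pos": [-280,-60,160],"twist": [0,0,0],"claw": 0.4},
    {"delta_pos": [-280,-60,160],"twist": [0,0,0],"claw": 0.4},
    {"delta_pos": [-280,-60,160],"twist": [0,0,0],"claw": 0.4},
  ],
)

```text
time: 30.5
eef_pos: [250.8, -345.1, 175.1]
eef_rot: [0.002, 1.0, -0.001, 0.001]
ft_force: [0.1, 0.1, -0.9]
gripper_width: 0.299
grasp_force: 0.0
```

```bash
python3 - <<'E'
from h import *
weigh(5); b=snap('top','t6')
goal([494,343,360],.064+np.pi)
print([ (round(proj('top',p)[0]),round(proj('top',p)[1])) for p in ([489,342,290],)])
cv2.imwrite('pics/c8.png',cv2.resize(b[130:330,100:450],None,fx=2.2,fy=2.2,interpolation=2)[:,:,::-1])
E
```

```text
F [-0.34  0.2  -0.31] sd [0.34 0.3  0.42] w 0.30208549802400847 0.0 t 30.75 pos [ 252.3 -343.9  173.9]
pos [ 252.2 -343.9  173.9] d [241.8 686.9 186.1] twist [-0.001  0.     0.062] J [-0.94  0.13 -0.46  0.98  0.   -0.94] F [1.03 0.45 0.05] w 0.303 30.8
[(72, 261)]
```

View pics/c8.png

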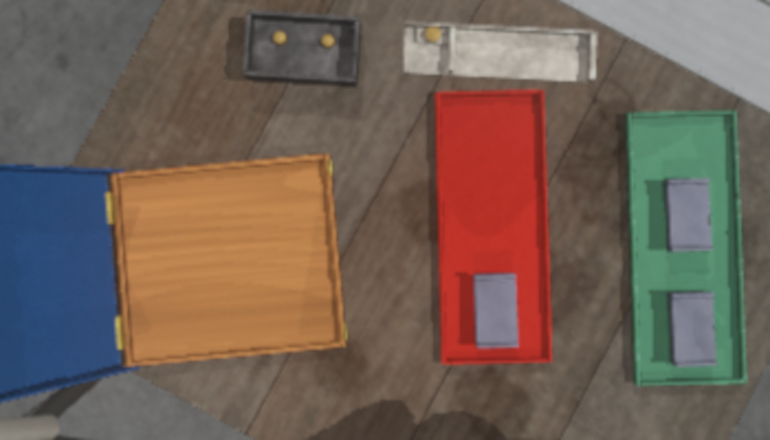

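All three blocks lie flat: one in red at (497,310), two in green at (690,215) and (694,328). The case is empty, and the mould and stick are in place. Next I'll close the hood.

Emit:
play_rows(
  increments=[
    {"delta_pos": [0,0,50],"twist": [0,0,0],"claw": 0.4},
    {"delta_pos": [10,10,100],"twist": [0,0,0],"claw": 0.4},
    {"delta_pos": [20,30,140],"twist": [0,0,0],"claw": 0.4},
    {"delta_pos": [60,150,186],"twist": [0,0,0.064],"claw": 0.4},
    {"delta_pos": [236,698,186],"twist": [0,0,0.064],"claw": 0.4},
    {"delta_pos": [236,698,186],"twist": [0,0,0.064],"claw": 0.4},
    {"delta_pos": [236,698,186],"twist": [0,0,0.064],"claw": 0.4},
    {"delta_pos": [236,698,186],"twist": [0,0,0.064],"claw": 0.4},
    {"delta_pos": [236,698,186],"twist": [0,0,0.064],"claw": 0.4},
    {"delta_pos": [236,698,186],"twist": [0,0,0.064],"claw": 0.4},
    {"delta_pos": [236,698,186],"twist": [0,0,0.064],"claw": 0.4},
    {"delta_pos": [236,698,186],"twist": [0,0,0.064],"claw": 0.4},
    {"delta_pos": [236,698,186],"twist": [0,0,0.064],"claw": 0.4},
    {"delta_pos": [236,698,186],"twist": [0,0,0.064],"claw": 0.4},
    {"delta_pos": [236,698,186],"twist": [0,0,0.064],"claw": 0.4},
    {"delta_pos": [236,698,186],"twist": [0,0,0.064],"claw": 0.4},
    {"delta_pos": [236,698,186],"twist": [0,0,0.064],"claw": 0.4},
    {"delta_pos": [236,698,186],"twist": [0,0,0.064],"claw": 0.4},
    {"delta_pos": [236,698,186],"twist": [0,0,0.064],"claw": 0.4},
    {"delta_pos": [236,698,186],"twist": [0,0,0.064],"claw": 0.4},
  ],
)

```text
time: 32.8
eef_pos: [486.6, 353.4, 359.9]
eef_rot: [-0.032, 0.999, -0.001, -0.0]
ft_force: [-0.2, -0.4, 0.7]
gripper_width: 0.298
grasp_force: 0.0
```

```bash
python3 - <<'E'
from h import *
a=snap('side','s7')
goal([488.5,354,265],.064+np.pi)
cv2.imwrite('pics/c9.png',cv2.resize(a[0:300,180:480],None,fx=2,fy=2,interpolation=2)[:,:,::-1])
print(proj('side',[488.5,354,279]),proj('side',[488.5,354,360]))
E
```

```text
pos [486.6 352.8 360.5] d [  1.9   1.2 -95.5] twist [0.001 0.    0.   ] J [ 0.63  0.39  0.38  1.57 -0.    0.56] F [-0.08 -1.28  0.09] w 0.3 32.85
(np.float64(308.9986398199589), np.float64(157.64281356298667)) (np.float64(311.2264915942718), np.float64(96.88593752795441))
```

View pics/c9.png

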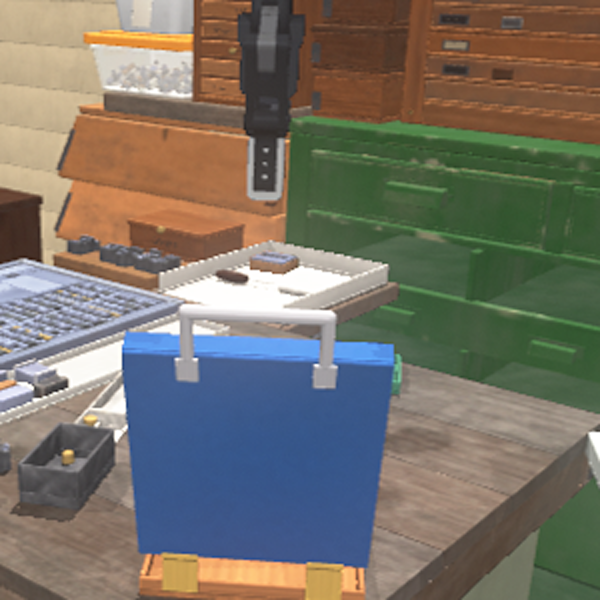

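The bar is at (308,158) in the side view, where I predicted it. Descending and gripping.

Emit:
play_rows(
  increments=[
    {"delta_pos": [1.5,1,-35],"twist": [0,0,0],"claw": 0.4},
    {"delta_pos": [1.5,1,-65],"twist": [0,0,0],"claw": 0.4},
    {"delta_pos": [1.5,1,-85],"twist": [0,0,0],"claw": 0.4},
    {"delta_pos": [1.5,1,-94],"twist": [0,0,0],"claw": 0.4},
    {"delta_pos": [1.5,1,-94],"twist": [0,0,0],"claw": 0.4},
    {"delta_pos": [1.5,1,-94],"twist": [0,0,0],"claw": 1},
    {"delta_pos": [1.5,1,-94],"twist": [0,0,0],"claw": 1},
    {"delta_pos": [1.5,1,-94],"twist": [0,0,0],"claw": 1},
    {"delta_pos": [1.5,1,-94],"twist": [0,0,0],"claw": 1},
  ],
)

```text
time: 33.75
eef_pos: [489.2, 354.8, 268.0]
eef_rot: [-0.032, 0.999, 0.0, 0.001]
ft_force: [-1.2, -2.2, 5.8]
gripper_width: 0.091
grasp_force: 59.0
```

```bash
python3 - <<'E'
import numpy as np
t0=1.9
for t in [1.85,1.8,1.74]+np.arange(1.68,-.01,-.06).tolist():
    d=251*(np.cos(t0)-np.cos(t)); print(round(t,3),[round(-.0625*d),round(.998*d),round(251*(np.sin(t)-np.sin(t0)))],end=' ')
E
```

```text
1.85 [1, -12, 4] 1.8 [2, -24, 7] 1.74 [2, -39, 10] 1.68 [3, -54, 12] 1.62 [4, -69, 13] 1.56 [5, -84, 13] 1.5 [6, -99, 13] 1.44 [7, -114, 11] 1.38 [8, -128, 9] 1.32 [9, -143, 6] 1.26 [10, -158, 1] 1.2 [11, -172, -4] 1.14 [12, -186, -9] 1.08 [12, -199, -16] 1.02 [13, -212, -24] 0.96 [14, -225, -32] 0.9 [15, -237, -41] 0.84 [16, -248, -51] 0.78 [16, -259, -61] 0.72 [17, -269, -72] 0.66 [17, -279, -84] 0.6 [18, -288, -96] 0.54 [19, -296, -108] 0.48 [19, -303, -122] 0.42 [19, -310, -135] 0.36 [20, -315, -149] 0.3 [20, -320, -163] 0.24 [20, -324, -178] 0.18 [21, -327, -193] 0.12 [21, -330, -207] 0.06 [21, -331, -222] -0.0 [21, -331, -238]
```

Emit:
play_rows(
  increments=[
    {"delta_pos": [1,-12,4],"twist": [0,0,0],"claw": 1},
    {"delta_pos": [2,-24,7],"twist": [0,0,0],"claw": 1},
    {"delta_pos": [2,-39,10],"twist": [0,0,0],"claw": 1},
    {"delta_pos": [3,-54,12],"twist": [0,0,0],"claw": 1},
    {"delta_pos": [4,-69,13],"twist": [0,0,0],"claw": 1},
    {"delta_pos": [5,-84,13],"twist": [0,0,0],"claw": 1},
    {"delta_pos": [6,-99,13],"twist": [0,0,0],"claw": 1},
    {"delta_pos": [7,-114,11],"twist": [0,0,0],"claw": 1},
    {"delta_pos": [8,-128,9],"twist": [0,0,0],"claw": 1},
    {"delta_pos": [9,-143,6],"twist": [0,0,0],"claw": 1},
    {"delta_pos": [10,-158,1],"twist": [0,0,0],"claw": 1},
    {"delta_pos": [11,-172,-4],"twist": [0,0,0],"claw": 1},
    {"delta_pos": [12,-186,-9],"twist": [0,0,0],"claw": 1},
    {"delta_pos": [12,-199,-16],"twist": [0,0,0],"claw": 1},
    {"delta_pos": [13,-212,-24],"twist": [0,0,0],"claw": 1},
    {"delta_pos": [14,-225,-32],"twist": [0,0,0],"claw": 1},
    {"delta_pos": [15,-237,-41],"twist": [0,0,0],"claw": 1},
  ],
)

```text
time: 35.45
eef_pos: [504.2, 116.5, 224.6]
eef_rot: [-0.032, 0.999, -0.0, 0.001]
ft_force: [6.0, 1.4, -0.8]
gripper_width: 0.089
grasp_force: 62.6
```

Emit:
play_rows(
  increments=[
    {"delta_pos": [1,-11,-10],"twist": [0,0,0],"claw": 1},
    {"delta_pos": [1,-22,-20],"twist": [0,0,0],"claw": 1},
    {"delta_pos": [2,-32,-31],"twist": [0,0,0],"claw": 1},
    {"delta_pos": [2,-42,-43],"twist": [0,0,0],"claw": 1},
    {"delta_pos": [3,-51,-55],"twist": [0,0,0],"claw": 1},
    {"delta_pos": [4,-59,-67],"twist": [0,0,0],"claw": 1},
    {"delta_pos": [4,-66,-81],"twist": [0,0,0],"claw": 1},
    {"delta_pos": [4,-73,-94],"twist": [0,0,0],"claw": 1},
    {"delta_pos": [5,-78,-108],"twist": [0,0,0],"claw": 1},
    {"delta_pos": [5,-83,-122],"twist": [0,0,0],"claw": 1},
    {"delta_pos": [5,-87,-137],"twist": [0,0,0],"claw": 1},
    {"delta_pos": [6,-90,-152],"twist": [0,0,0],"claw": 1},
    {"delta_pos": [6,-93,-166],"twist": [0,0,0],"claw": 1},
    {"delta_pos": [6,-94,-181],"twist": [0,0,0],"claw": 1},
    {"delta_pos": [6,-94,-190],"twist": [0,0,0],"claw": 1},
    {"delta_pos": [6,-94,-194],"twist": [0,0,0],"claw": 1},
    {"delta_pos": [6,-94,-194],"twist": [0,0,0],"claw": 1},
  ],
)

```text
time: 37.15
eef_pos: [509.9, 23.3, 30.4]
eef_rot: [-0.032, 0.999, -0.0, 0.0]
ft_force: [4.6, -0.8, 0.3]
gripper_width: 0.084
grasp_force: 61.7
```

Hood nearly shut. I'll release it, lift clear and retreat.

Emit:
play_rows(
  increments=[
    {"delta_pos": [0,0,0],"twist": [0,0,0],"claw": 0.4},
    {"delta_pos": [0,0,0],"twist": [0,0,0],"claw": 0.4},
    {"delta_pos": [0,0,0],"twist": [0,0,0],"claw": 0.4},
    {"delta_pos": [0,0,30],"twist": [0,0,0],"claw": 0.4},
    {"delta_pos": [0,0,70],"twist": [0,0,0],"claw": 0.4},
    {"delta_pos": [0,0,120],"twist": [0,0,0],"claw": 0.4},
    {"delta_pos": [-20,-30,160],"twist": [0,0,0],"claw": 0.4},
    {"delta_pos": [-260,-350,180],"twist": [0,0,0],"claw": 0.4},
    {"delta_pos": [-260,-350,180],"twist": [0,0,0],"claw": 0.4},
    {"delta_pos": [-260,-350,180],"twist": [0,0,0],"claw": 0.4},
    {"delta_pos": [-260,-350,180],"twist": [0,0,0],"claw": 0.4},
    {"delta_pos": [-260,-350,180],"twist": [0,0,0],"claw": 0.4},
    {"delta_pos": [-260,-350,180],"twist": [0,0,0],"claw": 0.4},
    {"delta_pos": [-260,-350,180],"twist": [0,0,0],"claw": 0.4},
    {"delta_pos": [-260,-350,180],"twist": [0,0,0],"claw": 0.4},
    {"delta_pos": [-260,-350,180],"twist": [0,0,0],"claw": 0.4},
    {"delta_pos": [-260,-350,180],"twist": [0,0,0],"claw": 0.4},
  ],
)

```text
time: 38.85
eef_pos: [248.4, -326.5, 211.0]
eef_rot: [-0.03, 1.0, 0.001, 0.0]
ft_force: [0.6, 0.3, 0.5]
gripper_width: 0.3
grasp_force: 0.0
```

```bash
python3 - <<'E'
from h import *
a=snap('side','s8');b=snap('top','t8')
goal([0,0,0],0)
cv2.imwrite('pics/c10.png',np.hstack([cv2.resize(a[120:330,200:410],None,fx=1.8,fy=1.8),cv2.resize(b[125:335,140:380+70],None,fx=1.3,fy=1.8)])[:,:,::-1])
E
```

```text
pos [ 249.7 -325.1  210.9] d [-249.7  325.1 -210.9] twist [-0.000e+00 -3.000e-03  3.077e+00] J [-0.92  0.08 -0.42  1.07  0.   -0.98] F [ 0.67 -0.29 -0.18] w 0.304 38.95
```

View pics/c10.png

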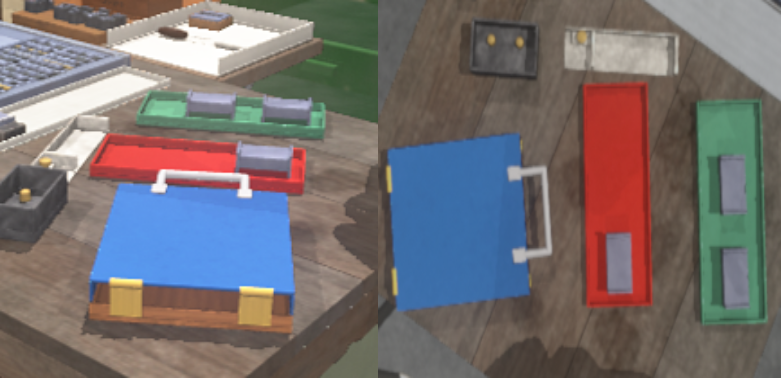

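The hood is shut, all three blocks lie flat in their trays, and the arm is clear.

```bash
python3 -c "
from h import *
print(arm.finish_job())"
```

```text
the job is handed in; nothing more can be done
None
```

I handed the job in at about 39 s: the ~180 g block is in the red tray, the ~550 g and ~665 g blocks are in the green tray, the hood is shut, the stick and mould were left alone, and no verdict came back.

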